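# Clamp the knife sharpener in its bench mount with the lever bolt

## Robot

A 6-joint arm with a two-finger parallel gripper is mounted at the origin on a cart in front of the work surface, level with it; the furniture and walls round the work are solid. World frame = base frame: x ahead of the robot, y to its left, z up, the work surface at z = 0. Lengths are in mm, angles in rad, forces in N, time in s.
With the tool pointing down it reaches from about 350 to 725 mm from the base axis. Payload 6 kg.
Tool frame: the origin (TCP) lies on the centre line of the jaws, within the pads' length; the fingertips stand 25 mm ahead of it and the grasp point (between the pads) lies 6 mm ahead of it; z points along the fingers, y is the line along which they close (so a half turn about z gives the same grasp; the last joint's range is limited). The gripper opens to 85 mm and grips with 20 to 120 N. Pads are 22 mm wide; open, the fingers measure 114 mm over their backs; the gripper's body (76 mm by 85 mm) begins 54 mm behind the grasp point. The pads swing forward as they close: fully open they stand 13 mm farther back than shut.
Start: joints at [-0.858, 0.04, 0.085, 0, -1.615, -0.334], TCP at [221.892, -557.441, 256.261] pointing down, gripper open.
Joint ranges: [-2.56, 2.56], [-1.29, 2.01], [-1.08, 1.49], [-3.29, 1.98], [-2.81, -0.18], [-2.99, 2.99]. Speed limits (rad/s): [2.57, 2.57, 3.01, 3.14, 3.14, 3.14].

## Interface

Orientations are given as a unit quaternion [w, x, y, z].
In Python, from plant import get_state, read_camera, get_calibration, hand_in gives the robot as it stands. The module is installed in compiled form; this text tells all that it offers.
- The arm moves only by the tool send_rows, never from a script. Its argument "increments" is one flat list of numbers, 7 for each row, row after row: the opening, from 0 (shut) to 1 (fully open), then the shift along the tool's x, y, z in mm, then the turn, a rotation vector about the tool's x, y, z in degrees. In form: [hand, tx, ty, tz, ax, ay, az, hand, tx, ty, tz, ax, ay, az, ...]. A call has exactly 8 rows; each row shifts and turns the commanded pose from where the row before left it, along the tool's axes as they then stand; what a row does not reach is not made up. A row lasts 1/12 s, in which the tool goes at most 41.7 mm and 7.16 degrees, less where a joint would pass 70% of its speed; a pose out of reach is approached as far as the arm can. A call with a gripper value outside its range is refused whole. The fingers move at their own pace and stop on an object; the grip force is fixed at half the most. Time passes only in rows, so rows that do not move let the fingers close, or fill a call up. It gives the time, the measured TCP pose, the force, the opening and the grip force at its end, in the units of the state.
- get_state(): the state, without advancing time (a new reading comes with each control period).
- read_camera(name): name is "side" or "top" or "wrist"; returns the picture (480x640x3 uint8, blue, green, red); there is no depth.
- get_calibration(name): a dict with "vertical_fov" (degrees; the focal length in pixels is half the picture's height over the tangent of half this angle, whatever the lens; pixels are square), "cx", "cy" (the principal point, pixels), "distortion" ([k1, k2, p1, p2, k3] as OpenCV has them; the pictures are not rectified), "R" (3x3) and "t" (3): a world point X has camera coordinates R X + t. Camera axes: x right, y down, z forward; pixel columns grow to the right and rows downward; lengths in mm; the calibration is good to about 2 mm. A picture is of the moment at which its call begins: read the wrist's pose just before it. get_calibration takes no time and is no camera call; for the wrist camera it gives the pose at the moment of the call.
- hand_in(): hands the job in; it is judged then, once.
The state is a dict: "t": time; "q": joint angles; "dq": joint speeds; "effort": joint torques, N m; "tool_pos": TCP position; "tcp_rot": TCP orientation; "wrist_force": force on the tool from outside, world axes, zero at the start; "torque": the same for the moment, N m; "grip_width": finger opening in mm; "grasp_force": force on a finger pad.
Only numpy, scipy, OpenCV 4.12 (cv2) and the standard library are available. Lean on these libraries where they do the work, as an engineer would, in place of code of your own. Each camera call takes 0.05 s, during which the arm holds its last target. There are 200 camera calls.

## Task

Mount the knife sharpener for use: set it on the grey bench mount and slide its slotted foot fully home round the upright bolt, under the washer. Then turn the bolt clockwise by its upright lever until it is just snug on the foot (by feel, not wrenched tight), and only then fold the lever down flat so that it clamps. Leave everything else where it stands.

Things in the scene. Friction and masses are not known exactly. Their poses are not given: they have to be found in the camera images.
- sharpener: Pull-through knife sharpener, 0.63 to 0.9 kg, loose. Origin under the centre of its black housing (90 mm along x, 44 mm along y, top 71 mm up), z up, x towards the slotted nose. Its flat metal foot, 8 mm thick and 60 mm wide, runs from x = -50 to +133 mm; the nose is open in a slot 13 mm wide that ends at x = +110. Balances at x = +10 mm. Take the housing across y.
- slot_seat (a point): Point in the sharpener's slot, at (115, 0, 4) mm of its frame, where the bolt's axis stands when the foot is fully home.
- bench_mount: Grey plate 230 x 100 x 12 mm, fixed to the worktop. Origin at the centre of its underside, z up, x = slide-in direction. The bolt's axis is at x = +80 mm. Two rails, 10 mm high, guide the foot: 62.5 mm apart from x = 45 to 102 mm, flared to 80 mm apart at x = 23. The foot lies on the plate; home when the slot's end meets the bolt's 10 mm stem (sharpener's origin then at x = -35 mm).
- bolt: Captive upright lever bolt, z up on its axis. Origin level with the washer's underside; sinks 6 mm per clockwise turn (from above), no spin-back; 2.1 to 4.9 rad from start to contact. Turns with 0.05 N m when free; on the foot the load grows by some 8 N per 0.1 rad and the turning moment to about 0.15 N m at 10 N, 0.3 at 20 N, 0.6 at 45 N. Its x axis is the way the lever folds.
- washer: Steel washer on the bolt, 36 mm wide, 5 mm thick, turns with it; origin at the centre of the steel's underside. A nylon facing, 34 mm wide and worn to an unknown 1.0 to 2.6 mm, is glued beneath it and presses on the foot; at the start it is 2 to 4.7 mm clear of the foot's top. Snug is a load of 8 to 45 N here with the lever up; folding adds about 40 N; over 90 N damages the thread.
- lever (a joint): Angle of the bolt's flip lever: 0 upright (in line with the bolt), 1.57 folded flat towards the bolt's x. Hinge along the bolt's y, 15 mm above its origin. Starts within 0.15 of upright, stiff (0.15 to 0.2 N m, about 4 N near the tip), stays where it is left. Flat, it is 10 mm thick, level with the hinge, clear all round.
- lever_tip (a point): Point on the lever's middle line, 60 mm from its hinge, 4 mm short of its end. The lever is a metal paddle, 22 mm wide along the hinge axis and 10 mm thick, from 24 to 64 mm off the hinge, with a 16 mm wide neck below: the grip for turning the bolt.
- knife: Bystander: chef's knife lying on the round wooden board at the right; origin where blade and handle meet, on its underside.
- mug: Bystander at the back left: green and white mug with a handle, 97 mm tall; origin at the centre of its underside.
- timer: Bystander left of the bench mount: round egg timer, 62 mm wide, 43 mm tall; origin at the centre of its underside.
- salt_shaker: Bystander behind the work: salt shaker, 44 mm wide, 90 mm tall; origin at the centre of its underside.
- spice_jar: Bystander behind the work: spice jar with a dark cap, 41 mm wide, 105 mm tall; origin at the centre of its underside.
- jam_jar: Bystander behind the sharpener: jam jar with a white lid, 64 mm wide, 90 mm tall; origin at the centre of its underside.
- tea_light: Bystander at the left, near the front edge: tea light in a metal cup, 38 mm wide, 15 mm tall; origin at the centre of its underside.

How it is judged:
By the outcome, as a careful person would: the job done as asked, in the order asked, and still so for the second after the job is handed in, with the robot touching nothing.
It also fails if it takes over 72 s, if anything falls off the work surface, if the arm or the gripper's body presses on something with over 40 N, if the wrist force passes 120 N, or if a joint passes its speed limit or range.

## Working session

There is one attempt and no reset: what is moved stays moved. The work goes in short steps, Python scripts to look and compute and a tool call to move; the robot and the scene stay as the last step left them, time stands still between calls to the robot, and variables do not carry over. Pictures are saved under pics/ and viewed, at most 10 in all, crops included, and the job is handed in when it is done.

Besides the shell and the picture viewer there is one more tool, called after "Request:" in YAML: its name, and indented under it one key for each argument. send_rows: Moves the arm, as the interface text tells. Its arguments: {"type":"object","properties":{"increments":{"type":"array","items":{"type":"number"}}},"required":["increments"]}

```bash
mkdir -p pics; cat > h.py <<'E'
import numpy as np,cv2
from plant import *
def cal(n):
    c=get_calibration(n);f=240/np.tan(np.radians(c['vertical_fov'])/2)
    K=np.array([[f,0,c['cx']],[0,f,c['cy']],[0,0,1.]])
    return K,np.array(c['distortion'],float),np.array(c['R']),np.array(c['t'],float)
def ray(c,uv):
    K,D,R,t=c
    p=cv2.undistortPoints(np.array(uv,float).reshape(-1,1,2),K,D).reshape(-1,2)
    d=np.c_[p,np.ones(len(p))]@R
    return -R.T@t,d
def onz(c,uv,z):
    o,d=ray(c,uv);return o+d*((z-o[2])/d[:,2])[:,None]
def proj(c,X):
    K,D,R,t=c
    return cv2.projectPoints(np.array(X,float).reshape(-1,1,3),cv2.Rodrigues(R)[0],t,K,D)[0].reshape(-1,2)
def tri(c1,u1,c2,u2):
    o1,d1=ray(c1,[u1]);o2,d2=ray(c2,[u2]);d1=d1[0];d2=d2[0]
    A=np.c_[d1,-d2];s=np.linalg.lstsq(A,o2-o1,rcond=None)[0]
    a=o1+s[0]*d1;b=o2+s[1]*d2
    return (a+b)/2,np.linalg.norm(a-b)
E
python3 - <<'E'
from h import *
for n in('top','side'):
    im=read_camera(n);cv2.imwrite(f'pics/{n}0.png',im);c=cal(n);print(n,c[0][0,0],c[1],-c[2].T@c[3],c[2].round(3).tolist())
s=get_state();print(s)
E
```

```text
top 511.46691938196125 [-0.08721386  0.          0.          0.          0.        ] [ -56.10529871 -341.35991334 1417.0479974 ] [[0.41, -0.912, -0.008], [-0.827, -0.368, -0.425], [0.384, 0.181, -0.905]]
side 447.61145417762873 [-0.05970595  0.          0.          0.          0.        ] [281.59119349 939.97205649 837.89725   ] [[-0.98, -0.197, -0.007], [-0.107, 0.559, -0.823], [0.165, -0.806, -0.569]]
{'t': 0.1, 'q': array([-8.58289440e-01,  4.07642902e-02,  8.39086096e-02, -4.14871394e-04,
       -1.61553982e+00, -3.33689504e-01]), 'dq': array([-0.00029605, -0.00240007,  0.00223953,  0.00181668,  0.00137183,
        0.00064801]), 'effort': array([-4.25741964e-03, -3.69347548e+01,  3.48284698e+01,  6.95192680e+00,
       -4.63574383e-03,  3.27073894e-05]), 'tool_pos': array([ 221.85708806, -557.18709978,  255.36917426]), 'tcp_rot': array([-2.19923722e-04, -1.88287079e-01,  9.82113687e-01,  7.96190406e-04]), 'wrist_force': array([-0.297918  , -0.28464922, -0.16728788]), 'torque': array([ 0.03451765, -0.03020889, -0.01116668]), 'grasp_force': 0.0, 'grip_width': 85.19232591263501}
```

View pics/top0.png

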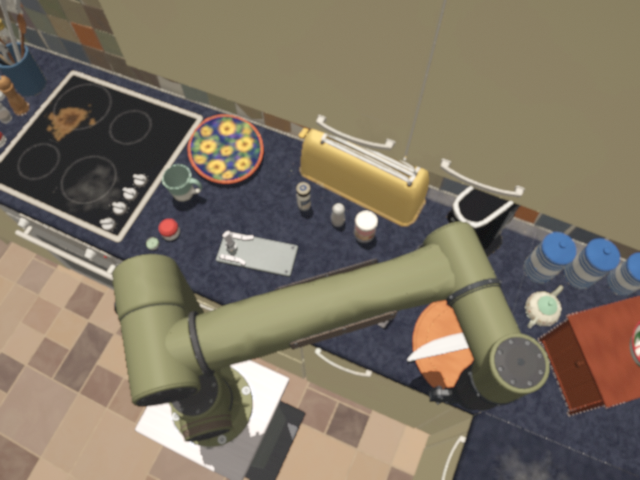

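View pics/side0.png

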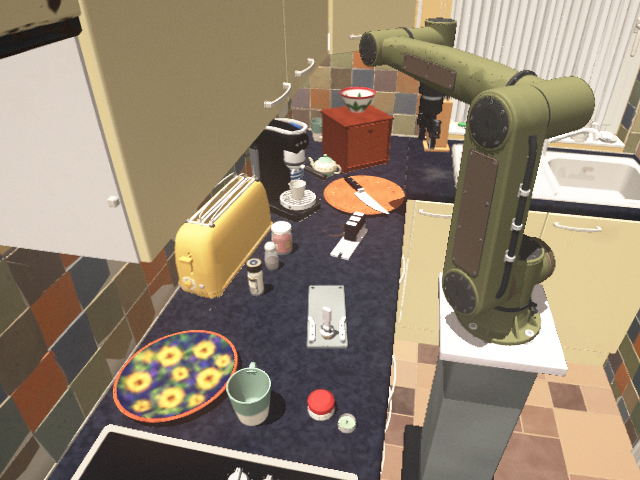

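Both views show the mount (top ≈(257,253), side ≈(327,316)) with its bolt at the +y end. The sharpener is visible only in the side view, at (350,235), nose towards the mount. Next I enlarge those areas.

```bash
python3 - <<'E'
from h import *
s=cv2.imread('pics/side0.png');t=cv2.imread('pics/top0.png')
a=cv2.resize(s[205:355,295:380],None,fx=4,fy=4,interpolation=cv2.INTER_CUBIC)
b=cv2.resize(t[225:285,205:305],None,fx=4,fy=4,interpolation=cv2.INTER_CUBIC)
o=np.zeros((600,760,3),np.uint8);o[:600,:340]=a;o[:240,350:750]=b
cv2.imwrite('pics/crop1.png',o)
c=cal('side');ct=cal('top')
# rough corners
print('mount side',onz(c,[(309,286),(346,287),(307,346),(347,346)],12).round(1))
print('mount top',onz(ct,[(225,234),(298,246),(217,262),(291,275)],12).round(1))
print('sharp',onz(c,[(345,250),(355,225)],8).round(1))
print('bolt',tri(c,(327,335),ct,(231,247)))
E
```

```text
mount side [[514.7  -5.2  12. ]
 [410.9 -20.7  12. ]
 [470.  215.   12. ]
 [374.6 196.5  12. ]]
mount top [[464.5 207.1  12. ]
 [519.  -15.8  12. ]
 [371.8 184.3  12. ]
 [424.8 -36.9  12. ]]
sharp [[ 442.4 -202.7    8. ]
 [ 431.4 -354.7    8. ]]
bolt (array([431.06277538, 169.22713613,  11.85875885]), np.float64(3.8075312273598176))
```

View pics/crop1.png

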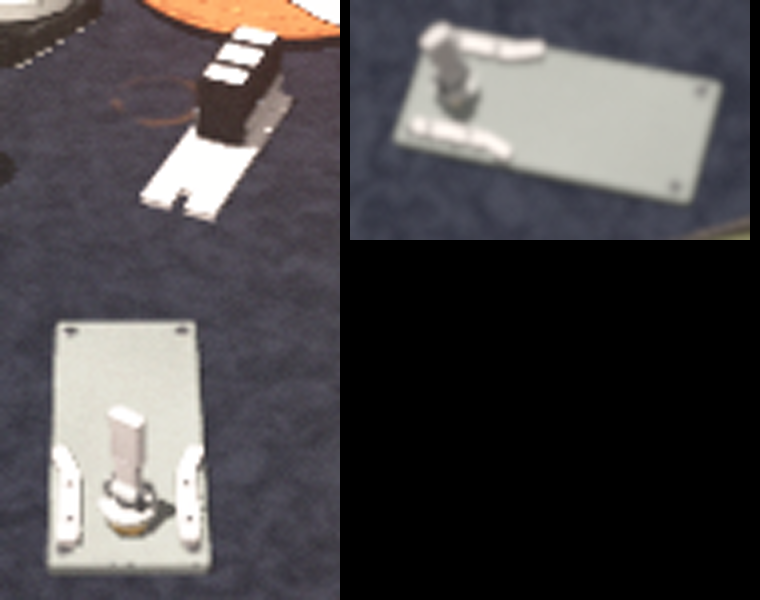

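```bash
python3 - <<'E'
from h import *
from scipy.optimize import least_squares
c=cal('side');ct=cal('top')
A=onz(c,[(308.75,285.5),(343.75,285.5),(307,346.5),(347.3,346.5)],12)[:,:2]
B=onz(ct,[(298,245.5),(290.5,275.5),(223.5,232),(216,260.5)],12)[:,:2]
L=np.array([(-115,50),(-115,-50),(115,50),(115,-50)])*1.
# mount y left of x ; x ~ +y world => y ~ -x world
L2=L*[1,-1]
def fit(P):
    f=lambda p:(L2@np.array([[np.cos(p[2]),np.sin(p[2])],[-np.sin(p[2]),np.cos(p[2])]])+p[:2]-P).ravel()
    r=least_squares(f,[430,90,1.6]);return r.x.round(4),r.fun.round(1)
for P in(A,B,(A+B)/2):print(fit(P))
# sharpener
S=onz(c,[(330.5,254.5),(348.75,260),(368,229.5)],8)
print(S.round(1),np.linalg.norm(np.diff(S,axis=0),axis=1))
# housing top corners on z=71 (crop white/black top quad)
uv=[(295+x/4,205+y/4) for x,y in[(204,68),(250,75),(280,32),(238,28)]]
print(onz(c,uv,71).round(1))
# lever tip
print(tri(c,(295+126/4,205+414/4),ct,(205+(440-350)/4,225+40/4)),tri(c,(295+130/4,205+505/4),ct,(205+(462-350)/4,225+98/4)))
E
```

```text
(array([444.3556,  95.3452,   1.7694]), array([ 0.2, -0.3, -0.2, -1.3,  1. ,  1.3, -1. ,  0.2]))
(array([446.7221,  88.184 ,   1.7897]), array([-0.1,  1.9,  0.2,  1.3,  1.9, -3.3, -2. ,  0.2]))
(array([445.5388,  91.7646,   1.7797]), array([ 0.1,  0.8, -0. ,  0. ,  1.4, -1. , -1.5,  0.2]))
[[ 483.2 -170.4    8. ]
 [ 422.9 -152.9    8. ]
 [ 384.3 -334.8    8. ]] [ 62.79328719 186.00908031]
[[ 450.9 -268.8   71. ]
 [ 413.2 -265.3   71. ]
 [ 397.6 -335.9   71. ]
 [ 432.7 -335.8   71. ]]
(array([431.98238855, 165.42836856,  97.67112474]), np.float64(1.6321094817494803)) (array([428.86152607, 159.07184946,  13.40456622]), np.float64(2.374532743893794))
```

Request:
send_rows:
  increments: [1,-35.7,21,0,0,0,0,1,-35.7,21,0,0,0,0,1,-35.7,21,0,0,0,0,1,-35.7,21,0,0,0,0,1,-35.7,21,0,0,0,0,1,-35.7,21,0,0,0,0,1,-35.7,21,0,0,0,0,1,-35.7,21,0,0,0,0]

```text
t: 0.77
tool_pos: [425.8, -293.8, 256.1]
tcp_rot: [0.0, -0.188, 0.982, 0.0]
wrist_force: [0.3, -0.0, -0.1]
grip_width: 85.3
grasp_force: 0.0
```

Request:
send_rows:
  increments: [1,0,0,0,0,0,-7,1,0,0,0,0,0,-7,1,0,0,0,0,0,-7,1,0,0,0,0,0,-7,1,0,0,0,0,0,-7,1,0,0,0,0,0,-7,1,0,0,0,0,0,-7,1,0,0,0,0,0,-7]

```text
t: 1.43
tool_pos: [425.0, -295.6, 255.8]
tcp_rot: [-0.0, -0.63, 0.777, 0.0]
wrist_force: [-0.4, -0.2, 0.5]
grip_width: 85.2
grasp_force: 0.0
```

```bash
python3 - <<'E'
from h import *
c=cal('wrist');im=read_camera('wrist');cv2.imwrite('pics/w1.png',im)
np.savez('w1.npz',K=c[0],D=c[1],R=c[2],t=c[3])
s=get_state();print(s['t'],s['q'],s['tool_pos'],s['tcp_rot']);print(-c[2].T@c[3],c[2].round(3).tolist(),c[0][0,0])
E
```

```text
1.4833 [-2.18608275e-01 -1.79276233e-01 -1.24325500e-01 -3.50371845e-04
 -1.62658258e+00  1.73575308e-02] [ 425.0027506  -295.59334025  255.80678265] [-1.21192131e-04 -6.32504485e-01  7.74556565e-01  4.36386168e-04]
[ 408.81559523 -373.67695686  373.15173679] [[-0.978, 0.207, 0.0], [0.196, 0.929, 0.315], [0.065, 0.308, -0.949]] 353.420948749267
```

View pics/w1.png

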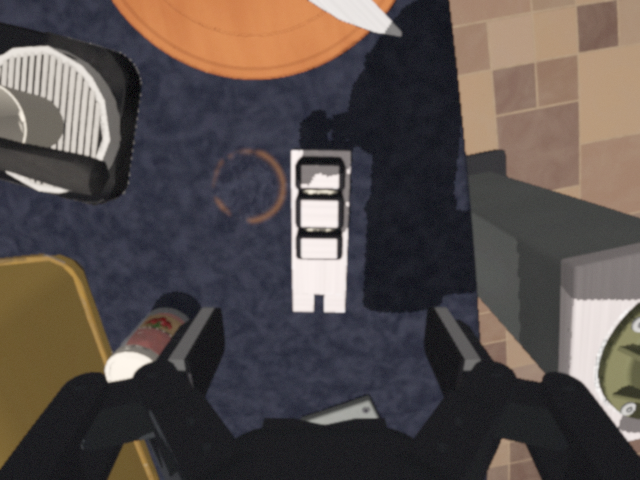

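The wrist view shows the foot from nose corners (292,312),(346,312) to tail (291,150),(352,150), slot at (319,303). I extract the corners by mask.

```bash
python3 - <<'E'
from h import *
z=np.load('w1.npz');c=(z['K'],z['D'],z['R'],z['t'])
im=cv2.imread('pics/w1.png');hsv=cv2.cvtColor(im,cv2.COLOR_BGR2HSV)
m=((hsv[...,2]>120)&(hsv[...,1]<60)).astype(np.uint8);m[:140]=0;m[325:]=0;m[:,:285]=0;m[:,360:]=0
# left/right edges of foot per row
def edges(r):
    x=np.where(m[r])[0];return x.min(),x.max()+1
rows=[r for r in list(range(265,290,3))]+[152,154,155]
P=[]
for r in rows:
    a,b=edges(r);W=onz(c,[(a,r+.5),(b,r+.5)],8);P.append(((W[0]+W[1])/2)[:2]);print(r,a,b,np.linalg.norm(W[0]-W[1]).round(1),P[-1].round(1))
ys=np.where(m[:,296:310].any(1))[0];ys2=np.where(m[:,328:342].any(1))[0];print(ys.min(),ys.max(),ys2.max())
n=onz(c,[(302,ys.max()+1),(337,ys2.max()+1)],8);t=onz(c,[(302,ys.min()),(337,ys.min())],8)
n=n.mean(0)[:2];t=t.mean(0)[:2];print('nose',n,'tail',t,np.linalg.norm(n-t))
P=np.array(P);d=(P[:9].mean(0)-P[9:].mean(0));print(np.degrees(np.arctan2(d[1],d[0])),np.degrees(np.arctan2(*(n-t)[::-1])))
u=d/np.linalg.norm(d);v=np.array([-u[1],u[0]])
s=(n@u-133+t@u+50)/2;o=u*s+v*(P@v).mean();print('origin',o)
s=get_state();print(s['tool_pos'])
E
```

```text
265 291 348 63.6 [ 444.6 -227.8]
268 291 347 62.6 [ 445.9 -224.4]
271 291 347 62.8 [ 446.7 -220.8]
274 291 347 63.0 [ 447.5 -217.3]
277 291 347 63.2 [ 448.2 -213.7]
280 291 347 63.4 [ 449. -210.]
283 291 347 63.6 [ 449.8 -206.4]
286 291 347 63.8 [ 450.6 -202.7]
289 292 347 62.8 [ 450.9 -198.9]
152 290 350 60.6 [ 418.2 -347.9]
154 290 350 60.7 [ 418.7 -346. ]
155 290 350 60.7 [ 418.9 -345. ]
149 312 312
nose [ 457.27681367 -169.10374915] tail [ 418.01708855 -351.35799183] 186.43480091377705
77.44964651464424 77.84356660355982
origin [ 428.72829103 -300.76132605]
[ 425.0027506  -295.59334025  255.80678265]
```

Request:
send_rows:
  increments: [1,-4.7,-3.3,26,0,0,0.9,1,0,0,26,0,0,0,1,0,0,26,0,0,0,1,0,0,26,0,0,0,1,0,0,26,0,0,0,1,0,0,26,0,0,0,1,0,0,26,0,0,0,1,0,0,26,0,0,0]

```text
t: 2.15
tool_pos: [429.0, -291.7, 46.8]
tcp_rot: [-0.0, -0.62, 0.785, 0.0]
wrist_force: [0.1, -0.3, -0.9]
grip_width: 85.3
grasp_force: 0.0
```

Request:
send_rows:
  increments: [0.8,0,0,0,0,0,0,0.7,0,0,0,0,0,0,0.55,0,0,0,0,0,0,0.4,0,0,0,0,0,0,0.3,0,0,0,0,0,0,0.3,0,0,0,0,0,0,0.3,0,0,0,0,0,0,0.3,0,0,0,0,0,0]

```text
t: 2.82
tool_pos: [430.4, -292.3, 50.7]
tcp_rot: [0.001, -0.621, 0.784, -0.001]
wrist_force: [-1.5, 1.9, 6.5]
grip_width: 43.5
grasp_force: 64.4
```

Request:
send_rows:
  increments: [0.3,0,0,-5,0,0,0,0.3,0,0,-10,0,0,0,0.3,0,0,-15,0,0,0,0.3,0,0,-15,0,0,0,0.3,0,0,-15,0,0,0,0.3,-10,1,0,0,0,0,0.3,-20,2,0,0,0,0,0.3,-22,2,0,0,0,0]

```text
t: 3.48
tool_pos: [435.5, -239.1, 107.2]
tcp_rot: [-0.0, -0.62, 0.784, 0.001]
wrist_force: [0.8, 0.2, -8.2]
grip_width: 43.2
grasp_force: 63.0
```

Request:
send_rows:
  increments: [0.3,-28,2.4,0,0,0,0,0.3,-28,2.4,0,0,0,0,0.3,-28,2.4,0,0,0,0,0.3,-28,2.4,0,0,0,0,0.3,-28,2.4,0,0,0,0,0.3,-28,2.4,0,0,0,0,0.3,-28,2.4,0,0,0,0,0.3,-24,2.4,0,0,0,0]

```text
t: 4.15
tool_pos: [467.0, -19.2, 107.2]
tcp_rot: [-0.0, -0.621, 0.784, 0.001]
wrist_force: [-0.0, -0.4, -7.6]
grip_width: 43.6
grasp_force: 62.9
```

Request:
send_rows:
  increments: [0.3,0,0,0,0,0,-4,0.3,0,0,0,0,0,-4,0.3,0,0,0,0,0,-4,0.3,0,0,0,0,0,-4,0.3,0,0,0,0,0,-4,0.3,0,0,0,0,0,-4,0.3,0,0,0,0,0,-1.2,0.3,0,0,0,0,0,0]

```text
t: 4.82
tool_pos: [467.2, -21.2, 107.4]
tcp_rot: [0.0, 0.777, -0.629, -0.001]
wrist_force: [0.3, 0.3, -8.4]
grip_width: 43.1
grasp_force: 62.8
```

```bash
python3 - <<'E'
from h import *
s=read_camera('side');t=read_camera('top');cv2.imwrite('pics/side1.png',s);cv2.imwrite('pics/top1.png',t)
a=cv2.resize(s[230:360,280:390],None,fx=4,fy=4,interpolation=cv2.INTER_CUBIC)
b=cv2.resize(t[215:295,200:290],None,fx=4,fy=4,interpolation=cv2.INTER_CUBIC)
o=np.zeros((520,800,3),np.uint8);o[:520,:440]=a;o[:320,440:800]=b
cv2.imwrite('pics/crop2.png',o)
s=get_state();print(s['t'],s['q'],s['tool_pos'],s['tcp_rot'],s['wrist_force'],s['grasp_force'],s['grip_width'])
E
```

```text
4.9167 [ 3.87346483e-01 -2.93893705e-01 -4.89108947e-01 -6.16029145e-04
 -1.37642813e+00 -1.79503422e-01] [467.46763476 -21.30605734 107.77569171] [ 2.25873140e-04  7.76605711e-01 -6.29986745e-01 -4.68689643e-04] [ 0.50882053 -0.2617765  -7.79696671] 62.78154730796814 43.492834883437716
```

View pics/crop2.png

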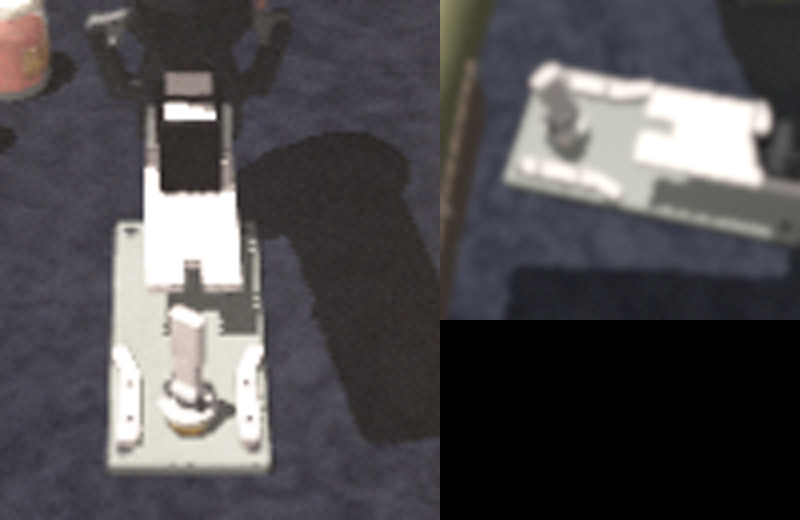

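The sharpener hangs square above the mount, its nose corners at side (317,301),(339,302) and top (252,237),(249,254). The rails and bolt ahead are in clear view.

```bash
python3 - <<'E'
from h import *
c=cal('side');ct=cal('top')
S=lambda x,y:(280+x/4-.375,230+y/4-.375)
T=lambda x,y:(200+(x-440)/4-.375,215+y/4-.375)
h=np.radians(101.9);u=np.array([np.cos(h),np.sin(h)]);v=np.array([-u[1],u[0]])
tool=np.array([467.5,-21.3])
def show(n,P):
    for p in P: print(n,p.round(1), 'rel u,v',np.round([(p[:2]-tool)@u,(p[:2]-tool)@v],1))
show('nose side',onz(c,[S(147,288),S(239,292)],65))
show('nose top',onz(ct,[T(650,88),T(636,159)],65))
# plate edges z=12
show('plateL side',onz(c,[S(115,225),S(112,350),S(108,466)],12))
show('plateR side',onz(c,[S(263,330),S(266,400),S(269,466)],12))
show('plate top +x edge(v-)',onz(ct,[T(530,70)],12)); show('plate top lower',onz(ct,[T(505,183),T(600,205),T(772,240)],12))
show('rails top z22 outer',onz(c,[S(118,445),S(263,445)],22))
show('washer',onz(c,[S(160,412),S(216,412)],26))
s,t=[cv2.imread(f'pics/{n}1.png') for n in('side','top')]
for n,p,q in(('tip',S(187,312),T(555,85)),('washer centre',S(188,408),T(570,142)),('railL far end',S(128,445),T(545,72)),('railR end',S(250,445),T(522,166)),('railL start',S(117,350),T(648,90)),('railR start',S(262,350),T(620,192))):
    p_,e=tri(c,p,ct,q);print(n,p_.round(1),e.round(1),np.round([(p_[:2]-tool)@u,(p_[:2]-tool)@v],1))
E
```

```text
nose side [467.8 111.6  65. ] rel u,v [130.  -27.7]
nose side [409.8 104.2  65. ] rel u,v [134.7  30.6]
nose top [469.9 108.6  65. ] rel u,v [126.6 -29.2]
nose top [414.6  91.7  65. ] rel u,v [121.4  28.4]
plateL side [516.6  -5.4  12. ] rel u,v [  5.4 -51.3]
plateL side [490.7 117.6  12. ] rel u,v [131.1 -51.3]
plateL side [470.9 215.6  12. ] rel u,v [231.1 -52.1]
plateR side [396.9  80.4  12. ] rel u,v [114.1  48.2]
plateR side [385.1 142.8  12. ] rel u,v [177.6  46.8]
plateR side [374.8 197.   12. ] rel u,v [232.7  45.7]
plate top +x edge(v-) [466.5 218.3  12. ] rel u,v [234.7 -48.5]
plate top lower [375.1 190.   12. ] rel u,v [225.8  46.8]
plate top lower [388.6 116.   12. ] rel u,v [150.6  48.9]
plate top lower [415.7 -13.7  12. ] rel u,v [18.1 49.1]
rails top z22 outer [466.4 206.8  22. ] rel u,v [223.4 -45.9]
rails top z22 outer [379.9 190.   22. ] rel u,v [224.8  42.2]
washer [446.  178.8  26. ] rel u,v [200.2 -20.2]
washer [412.1 172.2  26. ] rel u,v [200.8  14.3]
tip [432.  162.1  96.8] 0.5 [186.8  -3. ]
washer centre [428.6 160.8  12.5] 7.0 [186.2   0.5]
railL far end [463.5 203.4  20.8] 5.6 [220.7 -42.4]
railR end [390.2 184.1  14.6] 3.3 [216.9  33.3]
railL start [485.6 124.4  19.4] 0.1 [138.8 -47.7]
railR start [397.5 105.   19.5] 7.9 [138.   42.5]
```

Request:
send_rows:
  increments: [0.3,-5,-1,4,0,0,0.8,0.3,-5,0,8,0,0,0,0.3,0,0,8,0,0,0,0.3,0,0,8,0,0,0,0.3,0,0,8,0,0,0,0.3,0,0,4,0,0,0,0.3,0,0,1,0,0,0,0.3,0,0,0,0,0,0]

```text
t: 5.58
tool_pos: [466.7, -11.7, 66.9]
tcp_rot: [0.0, 0.773, -0.635, -0.0]
wrist_force: [-0.1, 0.1, -7.7]
grip_width: 43.5
grasp_force: 62.9
```

Request:
send_rows:
  increments: [0.3,0,0,1,0,0,0,0.3,0,0,0,0,0,0,0.3,0,0,0.5,0,0,0,0.3,0,0,0,0,0,0,0.3,0,0,0.5,0,0,0,0.3,0,0,0,0,0,0,0.3,0,0,0.5,0,0,0,0.3,0,0,0,0,0,0]

```text
t: 6.25
tool_pos: [466.8, -11.5, 64.7]
tcp_rot: [0.0, 0.773, -0.635, -0.0]
wrist_force: [0.1, 1.3, -8.0]
grip_width: 43.5
grasp_force: 63.0
```

Request:
send_rows:
  increments: [0.3,0,0,0.5,0,0,0,0.3,0,0,0,0,0,0,0.3,0,0,0.5,0,0,0,0.3,0,0,0,0,0,0,0.3,0,0,0,0,0,0,0.3,0,0,0,0,0,0,0.3,0,0,0,0,0,0,0.3,0,0,0,0,0,0]

```text
t: 6.92
tool_pos: [466.9, -11.5, 63.8]
tcp_rot: [-0.0, 0.773, -0.635, -0.0]
wrist_force: [-0.2, -0.1, -7.0]
grip_width: 43.0
grasp_force: 63.0
```

Request:
send_rows:
  increments: [0.3,0,0,0.5,0,0,0,0.3,0,0,0,0,0,0,0.3,0,0,0.5,0,0,0,0.3,0,0,0,0,0,0,0.3,0,0,0,0,0,0,0.3,0,0,0,0,0,0,0.3,0,0,0,0,0,0,0.3,0,0,0,0,0,0]

```text
t: 7.58
tool_pos: [466.9, -11.5, 62.8]
tcp_rot: [-0.0, 0.773, -0.635, -0.0]
wrist_force: [-0.1, 0.1, -7.6]
grip_width: 43.2
grasp_force: 63.1
```

```bash
python3 - <<'E'
from h import *
s=get_state();print(s['tool_pos'],s['wrist_force'],s['torque'])
E
```

```text
[466.86034867 -11.50305205  62.80374713] [-0.08343682  0.05562591 -7.62078479] [-0.05145944 -0.05155376  0.01667605]
```

Request:
send_rows:
  increments: [0.3,0,0,0.5,0,0,0,0.3,0,0,0,0,0,0,0.3,0,0,0,0,0,0,0.3,0,0,0,0,0,0,0.3,0,0,0.5,0,0,0,0.3,0,0,0,0,0,0,0.3,0,0,0,0,0,0,0.3,0,0,0,0,0,0]

```text
t: 8.25
tool_pos: [466.9, -11.5, 62.8]
tcp_rot: [-0.0, 0.773, -0.635, 0.0]
wrist_force: [-6.7, 1.4, 1.7]
grip_width: 43.4
grasp_force: 64.1
```

Request:
send_rows:
  increments: [0.3,0,0,0.5,0,0,0,0.3,0,0,0,0,0,0,0.3,0,0,0,0,0,0,0.3,0,0,0,0,0,0,0.3,0,0,0.5,0,0,0,0.3,0,0,0,0,0,0,0.3,0,0,0,0,0,0,0.3,0,0,0,0,0,0]

```text
t: 8.92
tool_pos: [466.9, -11.5, 62.7]
tcp_rot: [0.0, 0.773, -0.635, 0.0]
wrist_force: [-9.7, 1.8, 8.5]
grip_width: 43.4
grasp_force: 64.8
```

Request:
send_rows:
  increments: [0.3,0,0,-2,0,0,0,0.3,-4,0,0,0,0,0,0.3,-5,0,0,0,0,0,0.3,-5,0,0,0,0,0,0.3,-5,0,0,0,0,0,0.3,-5,0,0,0,0,0,0.3,-4,0,0,0,0,0,0.3,0,0,0,0,0,0]

```text
t: 9.58
tool_pos: [461.3, 17.1, 62.8]
tcp_rot: [-0.0, 0.773, -0.634, -0.0]
wrist_force: [-0.8, 2.0, -4.1]
grip_width: 43.5
grasp_force: 63.3
```

```bash
python3 - <<'E'
from h import *
s=get_state();print(s['tool_pos'],s['wrist_force'],s['torque'])
s=read_camera('side');t=read_camera('top');cv2.imwrite('pics/side2.png',s);cv2.imwrite('pics/top2.png',t)
a=cv2.resize(s[270:360,285:375],None,fx=5,fy=5,interpolation=cv2.INTER_CUBIC)
b=cv2.resize(t[220:290,205:275],None,fx=5,fy=5,interpolation=cv2.INTER_CUBIC)
o=np.zeros((450,800,3),np.uint8);o[:450,:450]=a;o[:350,450:800]=b
cv2.imwrite('pics/crop3.png',o)
E
```

```text
[461.26336622  17.05541926  62.82025622] [-0.82536023  2.00439877 -4.053228  ] [0.62731331 0.47646345 0.01287131]
```

View pics/crop3.png

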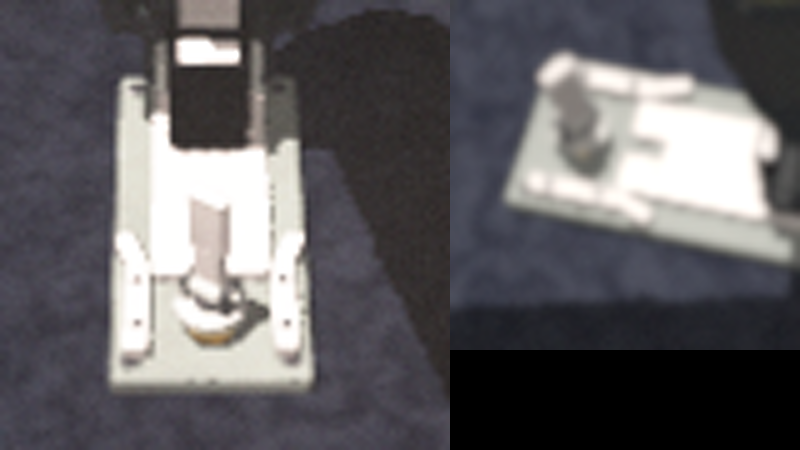

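Foot nose (150–270 in the side crop) sits centred between the rails (147–272) just before the washer; slide on.

Request:
send_rows:
  increments: [0.3,-3,0,-0.4,0,0,0,0.3,-3,0,0,0,0,0,0.3,-3,0,0,0,0,0,0.3,-3,0,0,0,0,0,0.3,-3,0,0,0,0,0,0.3,-3,0,0,0,0,0,0.3,-2,0,0,0,0,0,0.3,0,0,0,0,0,0]

```text
t: 10.35
tool_pos: [457.3, 36.1, 63.0]
tcp_rot: [-0.0, 0.773, -0.635, -0.0]
wrist_force: [-0.7, 0.1, -8.9]
grip_width: 43.3
grasp_force: 63.0
```

```bash
python3 - <<'E'
from h import *
s=get_state();print(s['tool_pos'],s['wrist_force'],s['torque'])
E
```

```text
[457.3095279   36.08814621  62.95809327] [-0.67059329  0.09140534 -8.85776497] [-0.03371236 -0.00648442 -0.03021241]
```

Free so far; about 31 mm to go. Continue with smaller steps.

Request:
send_rows:
  increments: [0.3,-3,0,0,0,0,0,0.3,-3,0,0,0,0,0,0.3,-3,0,0,0,0,0,0.3,-3,0,0,0,0,0,0.3,-3,0,0,0,0,0,0.3,-3,0,0,0,0,0,0.3,-2,0,0,0,0,0,0.3,0,0,0,0,0,0]

```text
t: 11.02
tool_pos: [453.6, 55.6, 63.2]
tcp_rot: [-0.0, 0.773, -0.635, -0.0]
wrist_force: [-0.1, -1.2, -7.8]
grip_width: 43.6
grasp_force: 62.9
```

```bash
python3 - <<'E'
from h import *
s=get_state();print(s['tool_pos'],s['wrist_force'],s['torque'])
E
```

```text
[453.58770209  55.6398155   63.2356185 ] [-0.13203058 -1.23316979 -7.75168167] [-0.03655765  0.06102149  0.0259189 ]
```

Request:
send_rows:
  increments: [0.3,-1.5,0,0,0,0,0,0.3,-1.5,0,0,0,0,0,0.3,-1.5,0,0,0,0,0,0.3,-1,0,0,0,0,0,0.3,-1,0,0,0,0,0,0.3,-0.7,0,0,0,0,0,0.3,-0.8,0,0,0,0,0,0.3,0,0,0,0,0,0]

```text
t: 11.68
tool_pos: [452.1, 63.2, 63.2]
tcp_rot: [-0.0, 0.773, -0.635, -0.0]
wrist_force: [0.2, 0.4, -7.8]
grip_width: 43.7
grasp_force: 62.9
```

```bash
python3 - <<'E'
from h import *
s=get_state();print(s['tool_pos'],s['wrist_force'],s['torque'])
E
```

```text
[452.0561024   63.16144824  63.1952185 ] [ 0.19137584  0.44819719 -7.76120126] [-0.03771653  0.03812158 -0.10616027]
```

Request:
send_rows:
  increments: [0.3,-0.7,0,0,0,0,0,0.3,-0.5,0,0,0,0,0,0.3,-0.5,0,0,0,0,0,0.3,-0.5,0,0,0,0,0,0.3,-0.5,0,0,0,0,0,0.3,-0.3,0,0,0,0,0,0.3,0,0,0,0,0,0,0.3,0,0,0,0,0,0]

```text
t: 12.35
tool_pos: [451.6, 64.9, 63.4]
tcp_rot: [0.001, 0.773, -0.635, 0.001]
wrist_force: [1.5, -6.2, -6.6]
grip_width: 43.2
grasp_force: 62.9
```

Request:
send_rows:
  increments: [0.3,-0.5,0,0,0,0,0,0.3,0,0,0,0,0,0,0.3,-0.5,0,0,0,0,0,0.3,0,0,0,0,0,0,0.3,-0.5,0,0,0,0,0,0.3,0,0,0,0,0,0,0.3,-0.5,0,0,0,0,0,0.3,0,0,0,0,0,0]

```text
t: 13.02
tool_pos: [451.5, 65.5, 63.9]
tcp_rot: [0.002, 0.772, -0.635, 0.002]
wrist_force: [3.0, -13.0, -5.2]
grip_width: 43.3
grasp_force: 63.1
```

Request:
send_rows:
  increments: [0.3,1.5,0,0,0,0,0,0.3,0,0,0.4,0,0,0,0.3,0,0,0.4,0,0,0,0.3,-0.3,0,0,0,0,0,0.3,0,0,0,0,0,0,0.3,0,0,0,0,0,0,0.3,0,0,0,0,0,0,0.3,0,0,0,0,0,0]

```text
t: 13.68
tool_pos: [451.7, 65.1, 63.4]
tcp_rot: [0.001, 0.773, -0.635, 0.001]
wrist_force: [0.1, -8.6, -3.4]
grip_width: 43.2
grasp_force: 63.4
```

Request:
send_rows:
  increments: [0.6,0,0,0,0,0,0,0.7,0,0,0,0,0,0,0.8,0,0,0,0,0,0,1,0,0,0,0,0,0,1,0,0,0,0,0,0,1,0,0,0,0,0,0,1,0,0,0,0,0,0,1,0,0,0,0,0,0]

```text
t: 14.35
tool_pos: [451.4, 66.9, 62.5]
tcp_rot: [-0.0, 0.773, -0.635, -0.0]
wrist_force: [0.1, 0.4, -0.1]
grip_width: 85.4
grasp_force: 0.0
```

Request:
send_rows:
  increments: [1,0,0,-5,0,0,0,1,0,0,-15,0,0,0,1,0,0,-25,0,0,0,1,0,0,-25,0,0,0,1,0,0,-25,0,0,0,1,0,0,-30,0,0,0,1,0,0,-30,0,0,0,1,0,0,-30,0,0,0]

```text
t: 15.02
tool_pos: [451.1, 66.6, 249.3]
tcp_rot: [-0.0, 0.773, -0.635, 0.0]
wrist_force: [0.1, 0.8, -0.0]
grip_width: 85.3
grasp_force: 0.0
```

```bash
python3 - <<'E'
from h import *
c=cal('wrist');im=read_camera('wrist');s=read_camera('side');t=read_camera('top')
for n,i in(('w3',im),('side3',s),('top3',t)):cv2.imwrite(f'pics/{n}.png',i)
np.savez('w3.npz',K=c[0],D=c[1],R=c[2],t=c[3])
s4=cv2.resize(s[270:360,285:375],(450,450),interpolation=cv2.INTER_CUBIC)
t4=cv2.resize(t[220:290,205:275],(350,350),interpolation=cv2.INTER_CUBIC)
o=np.zeros((450,800,3),np.uint8);o[:,:450]=s4;o[:350,450:]=t4
cv2.imwrite('pics/crop4.png',o)
st=get_state();print(st['t'],st['q'],st['tool_pos'],-c[2].T@c[3])
E
```

```text
15.1667 [ 5.92056088e-01 -3.54241832e-01 -2.75752788e-01  6.98154597e-04
 -1.64402169e+00 -3.96518267e-01] [452.21564537  67.05658065 250.54584594] [467.21206526 -11.68775546 366.69493081]
```

View pics/crop4.png

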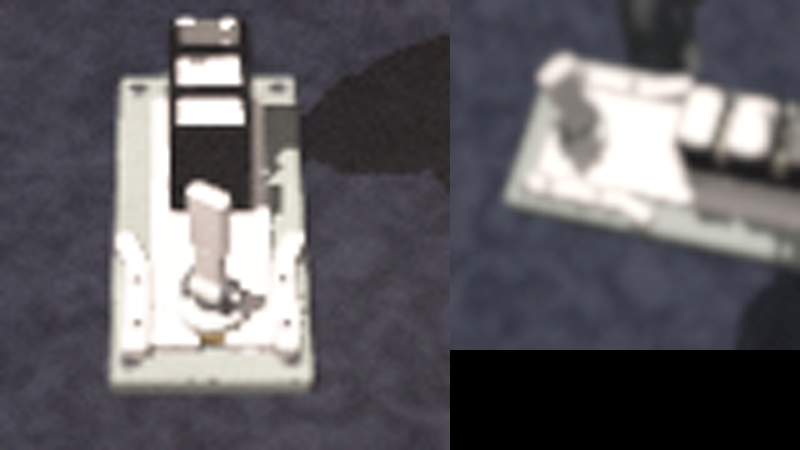

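The foot is home: its nose line (row 347) is near the rail ends, as the given dimensions require. The lever is upright with its wide face roughly towards the side camera. Move over the bolt and view it from above.

Request:
send_rows:
  increments: [1,-13,0,0,0,0,0,1,-13,0,0,0,0,0,1,-13,0,0,0,0,0,1,-13,0,0,0,0,0,1,-13,0,0,0,0,0,1,-13,0,0,0,0,0,1,-13,0,0,0,0,0,1,-14,0,0,0,0,0]

```text
t: 15.83
tool_pos: [430.5, 170.2, 246.4]
tcp_rot: [0.001, 0.773, -0.635, -0.0]
wrist_force: [-0.2, -0.1, -0.0]
grip_width: 85.2
grasp_force: 0.0
```

```bash
python3 - <<'E'
from h import *
c=cal('wrist');im=read_camera('wrist');cv2.imwrite('pics/w4.png',im)
np.savez('w4.npz',K=c[0],D=c[1],R=c[2],t=c[3])
cv2.imwrite('pics/w4c.png',cv2.resize(im[130:330,220:420],None,fx=3,fy=3,interpolation=cv2.INTER_CUBIC))
st=get_state();print(st['t'],st['q'],st['tool_pos'],-c[2].T@c[3]);print(proj(c,[(430.5,170,20),(430.5,170,105),(430.5,170,40)]))
E
```

```text
15.8833 [ 8.17295250e-01 -3.31531868e-01 -2.66010564e-01 -1.10739246e-03
 -1.63772935e+00 -6.20834106e-01] [430.1450092  171.82137055 246.10936665] [446.74517497  92.02247513 363.88589731]
[[324.42862039 208.37940857]
 [324.66558581 233.49744519]
 [324.47403373 213.18913091]]
```

View pics/w4c.png

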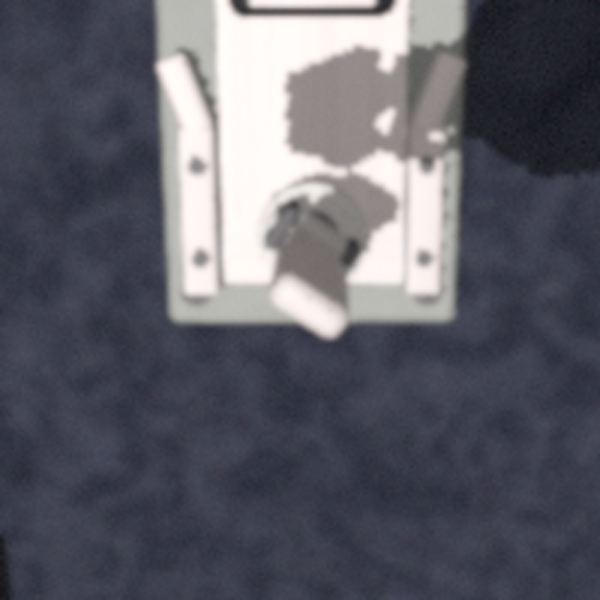

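```bash
python3 - <<'E'
from h import *
z=np.load('w4.npz');c=(z['K'],z['D'],z['R'],z['t'])
im=cv2.imread('pics/w4.png');g=im.min(2)[215:250,300:345]
m=(g>190).astype(np.uint8)
n,l,s,ce=cv2.connectedComponentsWithStats(m);print(s,ce)
ct=cal('top');cs=cal('side')
for i in range(1,n):
    if s[i,4]<20:continue
    cc=cv2.findContours((l==i).astype(np.uint8),0,1)[0][0]+[300,215]
    r=cv2.minAreaRect(cc);b=cv2.boxPoints(r)
    W=onz(c,b,103);print(r,W.round(1).tolist(),W.mean(0))
    e=W[1]-W[0],W[2]-W[1]
    for q in e:print(np.linalg.norm(q),np.degrees(np.arctan2(q[1],q[0])))
# tip top centre heights from side view: side3 crop (207,185)/5
uw=(220+309/3-.33,130+308/3-.33)
print(tri(c,uw,cs,(285+207/5-.4,270+188/5-.4)),onz(c,[uw],103))
E
```

```text
[[   0    0   45   35 1124]
 [   0    0   12   11  120]
 [  36    0    9   11   73]
 [  10    8   25   19  258]] [[22.71708185 19.13434164]
 [ 5.04166667  4.68333333]
 [40.87671233  5.31506849]
 [21.42248062 16.73643411]]
((305.5, 220.0), (10.0, 11.0), 90.0) [[451.6, 159.8, 103.0], [443.4, 158.2, 103.0], [442.0, 166.0, 103.0], [450.2, 167.6, 103.0]] [446.81630542 162.89378307 103.        ]
8.356772946298527 -168.82523976942528
7.884679828730425 100.57278264481751
((340.0, 220.0), (10.0, 8.0), 90.0) [[424.8, 154.5, 103.0], [418.8, 153.3, 103.0], [417.2, 161.0, 103.0], [423.2, 162.2, 103.0]] [420.99658636 157.78063298 103.        ]
6.0779783875347375 -168.77030190913945
7.887075731134761 102.21190193118431
((321.98394775390625, 231.52984619140625), (26.346405029296875, 11.242938995361328), 28.300758361816406) [[443.7, 170.6, 103.0], [441.1, 162.0, 103.0], [421.7, 168.3, 103.0], [424.1, 177.0, 103.0]] [432.66172768 169.48505461 103.        ]
8.916779212676735 -106.7345102537765
20.40821046074566 161.97559646503183
(array([431.93519532, 169.33438276, 105.01080513]), np.float64(0.49946972047632243)) [[432.06723737 169.98278275 103.        ]]
```

Tip centre is (432,169.6,104.5), giving hinge z≈40.5 as expected. The paddle's width runs along ≈160°, so I turn the jaws to 250° and descend.

Request:
send_rows:
  increments: [1,2.1,-0.8,0,0,0,0,1,0,0,0,0,0,-7,1,0,0,0,0,0,-7,1,0,0,0,0,0,-7,1,0,0,0,0,0,-7,1,0,0,0,0,0,-7,1,0,0,0,0,0,-7,1,0,0,0,0,0,-7]

```text
t: 16.55
tool_pos: [432.2, 167.0, 246.9]
tcp_rot: [0.0, 0.967, -0.254, -0.0]
wrist_force: [0.4, 0.0, -0.8]
grip_width: 85.5
grasp_force: 0.0
```

Request:
send_rows:
  increments: [1,0,0,5,0,0,-7,1,0,0,20,0,0,-3,1,0,0,25,0,0,0,1,0,0,25,0,0,0,1,0,0,25,0,0,0,1,0,0,25,0,0,0,1,0,0,20,0,0,0,1,0,0,7,0,0,0]

```text
t: 17.22
tool_pos: [430.6, 166.1, 91.5]
tcp_rot: [0.002, 0.985, -0.172, -0.002]
wrist_force: [0.2, -0.4, 0.4]
grip_width: 85.1
grasp_force: 0.0
```

```bash
python3 - <<'E'
from h import *
st=get_state();print(st['t'],st['q'],st['tool_pos'],st['tcp_rot'],st['torque'])
c=cal('wrist');im=read_camera('wrist');cv2.imwrite('pics/w5.png',im)
np.savez('w5.npz',K=c[0],D=c[1],R=c[2],t=c[3])
cv2.imwrite('pics/w5c.png',cv2.resize(im[150:480,110:530],None,fx=1.5,fy=1.5))
E
```

```text
17.2167 [ 0.8067777  -0.29939291 -0.52335747 -0.00146885 -1.3524158   0.41787234] [430.6123504  166.06758032  91.47043252] [ 0.00191931  0.98502834 -0.17236838 -0.00215058] [-0.05761844  0.05155762  0.00755619]
```

View pics/w5c.png

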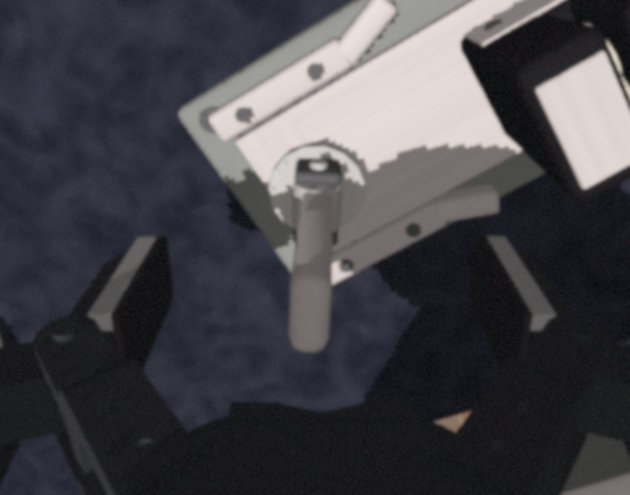

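The jaws straddle the paddle edge-on and aligned, but the paddle is left of centre (tip at crop (310,340), fingers centred on 325). I work out the shift.

```bash
python3 - <<'E'
from h import *
z=np.load('w5.npz');c=(z['K'],z['D'],z['R'],z['t'])
f=lambda x,y:(110+x/1.5-.2,150+y/1.5-.2)
tool=np.array([430.6,166.07]);a=np.radians(340.1);X=np.array([np.cos(a),np.sin(a)]);Y=np.array([X[1],-X[0]])
for n,p,zz in(('tip near top',f(310,335),104),('left',f(291,330),104),('right',f(330,330),104),('paddle low',f(313,215),62),('hinge',f(319,180),40),('washerL',f(270,190),25.5+5),('washerR',f(366,190),30.5)):
    w=onz(c,[p],zz)[0];print(n,w.round(1),'tool x,y',np.round([(w[:2]-tool)@X,(w[:2]-tool)@Y],1))
print(proj(c,[(431,170,25)]))
E
```

```text
tip near top [428.1 171.1 104. ] tool x,y [-4.  -3.8]
left [431.1 174.8 104. ] tool x,y [-2.6 -8.4]
right [427.9 166.1 104. ] tool x,y [-2.6  0.9]
paddle low [438.2 167.1  62. ] tool x,y [ 6.8 -3.5]
hinge [439.7 164.5  40. ] tool x,y [ 9.1 -1.7]
washerL [438.2 184.2  30.5] tool x,y [  1.  -19.6]
washerR [426.2 151.1  30.5] tool x,y [ 1.  15.6]
[[318.62172377 275.63308351]]
```

Request:
send_rows:
  increments: [1,-0.5,-3,0,0,0,0,0.8,0,0,0,0,0,0,0.6,0,0,0,0,0,0,0.4,0,0,0,0,0,0,0.3,0,0,0,0,0,0,0.2,0,0,0,0,0,0,0.1,0,0,0,0,0,0,0,0,0,0,0,0,0]

```text
t: 17.93
tool_pos: [432.1, 168.7, 96.0]
tcp_rot: [0.003, 0.985, -0.172, -0.001]
wrist_force: [-3.8, -5.4, 6.8]
grip_width: 9.3
grasp_force: 58.3
```

Request:
send_rows:
  increments: [0,0,0,0,0,0,0,0,0,0,0,0,0,0,0,0,0,0,0,0,0,0,0,0,0,0,0,0,0,0,0,0,0,0,0,0,0,0,0,0,0,0,0,0,0,0,0,0,0,0,0,0,0,0,0,0]

```text
t: 18.6
tool_pos: [432.1, 168.8, 96.0]
tcp_rot: [0.003, 0.985, -0.172, -0.001]
wrist_force: [-4.9, -7.4, 7.4]
grip_width: 9.4
grasp_force: 58.4
```

```bash
cat > st.py <<'E'
from h import *
s=get_state();q=s['tcp_rot'];print(s['t'],'q',s['q'].round(2),s['tool_pos'].round(1),'yaw',round(np.degrees(2*np.arctan2(q[2],q[1]))%360,1),'F',s['wrist_force'].round(1),'T',s['torque'].round(3),s['grip_width'].round(1),s['grasp_force'].round(1))
E
python3 st.py
```

```text
Traceback (most recent call last):
  File "st.py", line 2, in <module>
    s=get_state();q=s['tcp_rot'];print(s['t'],'q',s['q'].round(2),s['tool_pos'].round(1),'yaw',round(np.degrees(2*np.arctan2(q[2],q[1]))%360,1),'F',s['wrist_force'].round(1),'T',s['torque'].round(3),s['grip_width'].round(1),s['grasp_force'].round(1))
                                                                                                                                                                                                       ^^^^^^^^^^^^^^^^^^^^^
AttributeError: 'float' object has no attribute 'round'
```

```bash
sed -i "s/s\['grip_width'\].round(1),s\['grasp_force'\].round(1)/s['grip_width'],s['grasp_force']/" st.py; python3 st.py
```

```text
18.6 q [ 0.81 -0.3  -0.51  0.   -1.36  0.41] [432.1 168.8  96. ] yaw 340.2 F [-4.9 -7.4  7.4] T [-2.852  1.85  -0.043] 9.376055319116201 58.36583733558655
```

Request:
send_rows:
  increments: [0,0,0.7,-0.6,0,0,0,0,0,0,0.05,0,0,4,0,0,0,0.1,0,0,6,0,0,0,0.1,0,0,6,0,0,0,0.1,0,0,6,0,0,0,0.1,0,0,6,0,0,0,0.05,0,0,2,0,0,0,0,0,0,0]

```text
t: 19.27
tool_pos: [432.1, 168.4, 95.6]
tcp_rot: [0.002, 0.907, -0.422, 0.0]
wrist_force: [-1.0, -6.7, 3.3]
grip_width: 9.2
grasp_force: 58.7
```

```bash
python3 st.py
```

```text
19.2667 q [ 0.81 -0.3  -0.52  0.   -1.36 -0.11] [432.1 168.4  95.6] yaw 310.1 F [-1.  -6.7  3.3] T [-2.426  0.634  0.006] 9.195897877230307 58.70733439922333
```

Request:
send_rows:
  increments: [0,0.4,0.4,0.05,0,0,4,0,0,0,0.1,0,0,6,0,0,0,0.1,0,0,7,0,0,0,0.1,0,0,7,0,0,0,0.1,0,0,7,0,0,0,0.1,0,0,7,0,0,0,0.1,0,0,7,0,0,0,0.05,0,0,0]

```text
t: 19.93
tool_pos: [432.0, 168.0, 94.9]
tcp_rot: [-0.002, -0.674, 0.738, -0.001]
wrist_force: [-1.9, -5.2, 3.2]
grip_width: 9.1
grasp_force: 58.7
```

```bash
python3 st.py; python3 - <<'E'
from h import *
s=read_camera('side');t=read_camera('top');cv2.imwrite('pics/side5.png',s)
cv2.imwrite('pics/crop6.png',cv2.resize(s[250:360,270:390],None,fx=5,fy=5,interpolation=cv2.INTER_CUBIC))
E
```

```text
19.9333 q [ 0.81 -0.3  -0.52  0.   -1.36 -0.9 ] [432.  168.   94.9] yaw 264.8 F [-1.9 -5.2  3.2] T [-2.065  0.775 -0.059] 9.121609387855644 58.66870880126953
```

View pics/crop6.png

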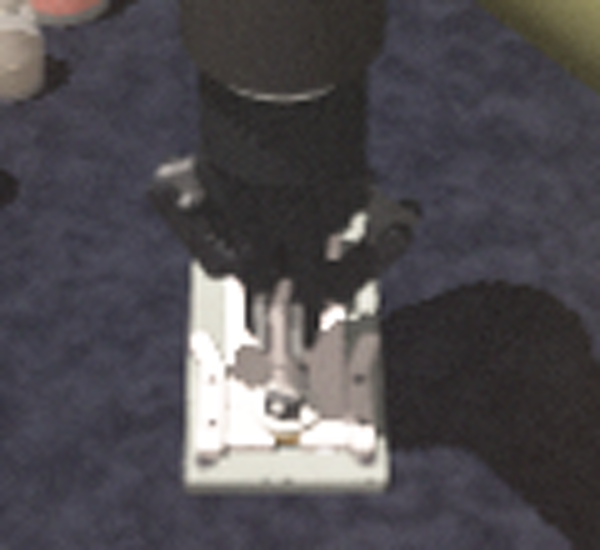

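The lever stays held between the pads and turns with the gripper. Continue cautiously, watching the turning moment.

```bash
cat > st.py <<'E'
from h import *
import sys
n=int(sys.argv[1]) if len(sys.argv)>1 else 1
F=[];T=[];E=[]
for i in range(n):
    if i:read_camera('side')
    s=get_state();F.append(s['wrist_force']);T.append(s['torque']);E.append(s['effort'][5])
q=s['tcp_rot'];print(round(s['t'],2),'q6',s['q'][5].round(3),s['tool_pos'].round(1),'yaw',round(np.degrees(2*np.arctan2(q[2],q[1]))%360,1),'F',np.mean(F,0).round(1),'Tz',np.array(T)[:,2].round(3),'e6',np.round(E,3),round(s['grip_width'],1),round(s['grasp_force'],1))
E
python3 st.py 4
```

```text
20.18 q6 -0.894 [432.  168.   94.9] yaw 265.2 F [-1.6 -5.7  3.1] Tz [-0.067 -0.006 -0.036 -0.097] e6 [-0.118  0.01   0.038  0.044] 9.3 58.7
```

Request:
send_rows:
  increments: [0,0.4,0,0.05,0,0,4,0,0,0,0.1,0,0,7,0,0,0,0.1,0,0,7,0,0,0,0.1,0,0,7,0,0,0,0.1,0,0,7,0,0,0,0.1,0,0,5,0,0,0,0.05,0,0,3,0,0,0,0.1,0,0,2]

```text
t: 20.85
tool_pos: [431.9, 167.6, 94.2]
tcp_rot: [-0.001, -0.367, 0.93, -0.001]
wrist_force: [-2.4, -5.7, 4.1]
grip_width: 9.2
grasp_force: 58.8
```

```bash
python3 st.py 4
```

```text
21.0 q6 -1.627 [431.9 167.6  94.2] yaw 223.2 F [-2.4 -5.9  3.5] Tz [-0.006 -0.037 -0.028 -0.017] e6 [ 0.196 -0.02  -0.355 -0.081] 9.4 58.8
```

Request:
send_rows:
  increments: [0,0.8,-0.6,0,0,0,2,0,0,0,0.1,0,0,5,0,0,0,0.1,0,0,5,0,0,0,0.1,0,0,4,0,0,0,0.1,0,0,2,0,0,0,0,0,0,0,0,0,0,0,0,0,0,0,0,0,0,0,0,0]

```text
t: 21.67
tool_pos: [431.8, 167.3, 93.9]
tcp_rot: [-0.001, -0.219, 0.976, -0.001]
wrist_force: [-3.7, -4.2, 3.4]
grip_width: 9.2
grasp_force: 58.9
```

```bash
python3 st.py 4
```

```text
21.82 q6 -1.939 [431.7 167.3  93.9] yaw 205.2 F [-3.3 -4.2  4.1] Tz [-0.061 -0.055 -0.031 -0.025] e6 [0.033 0.038 0.04  0.04 ] 9.1 58.9
```

Request:
send_rows:
  increments: [0,0.5,-0.4,-0.2,0,0,2,0,0,0,0.1,0,0,5,0,0,0,0.1,0,0,5,0,0,0,0.1,0,0,4,0,0,0,0.1,0,0,2,0,0,0,0,0,0,0,0,0,0,0,0,0,0,0,0,0,0,0,0,0]

```text
t: 22.48
tool_pos: [431.6, 167.2, 93.6]
tcp_rot: [-0.0, -0.064, 0.998, -0.0]
wrist_force: [-4.6, -3.5, 4.1]
grip_width: 9.3
grasp_force: 59.0
```

```bash
python3 st.py 4
```

```text
22.63 q6 -2.251 [431.6 167.2  93.6] yaw 187.3 F [-4.3 -3.4  3.9] Tz [-0.05  -0.048 -0.049 -0.038] e6 [0.039 0.041 0.04  0.041] 9.2 59.0
```

Request:
send_rows:
  increments: [0,0,0,0,0,0,2,0,0,0,0.1,0,0,5,0,0,0,0.1,0,0,5,0,0,0,0.1,0,0,4,0,0,0,0.1,0,0,2,0,0,0,0,0,0,0,0,0,0,0,0,0,0,0,0,0,0,0,0,0]

```text
t: 23.3
tool_pos: [431.5, 167.2, 93.3]
tcp_rot: [-0.001, 0.093, 0.996, -0.001]
wrist_force: [-5.0, -3.9, 5.4]
grip_width: 9.0
grasp_force: 59.1
```

```bash
python3 st.py 4
```

```text
23.45 q6 -2.566 [431.5 167.2  93.3] yaw 169.3 F [-5.  -3.9  5.3] Tz [-0.046 -0.086 -0.03  -0.098] e6 [0.047 0.051 0.052 0.052] 9.3 59.1
```

Request:
send_rows:
  increments: [0,0,0,-0.2,0,0,2,0,0,0,0.1,0,0,5,0,0,0,0.1,0,0,5,0,0,0,0.1,0,0,3,0,0,0,0.1,0,0,2,0,0,0,0,0,0,0,0,0,0,0,0,0,0,0,0,0,0,0,0,0]

```text
t: 24.12
tool_pos: [431.4, 167.2, 93.1]
tcp_rot: [-0.001, 0.239, 0.971, -0.001]
wrist_force: [-6.2, -3.7, 5.5]
grip_width: 9.4
grasp_force: 59.2
```

```bash
python3 st.py 4
```

```text
24.27 q6 -2.862 [431.4 167.2  93.1] yaw 152.3 F [-6.3 -3.6  5.7] Tz [-0.004 -0.002  0.005 -0.011] e6 [0.021 0.025 0.025 0.025] 9.2 59.2
```

Request:
send_rows:
  increments: [0.3,0,0,0,0,0,0,0.6,0,0,0,0,0,0,0.6,0,0,0,0,0,0,0.6,0,0,0,0,0,0,0.6,0,0,0,0,0,0,0.6,0,0,0,0,0,-4,0.6,0,0,0,0,0,-7,0.6,0,0,0,0,0,-7]

```text
t: 24.93
tool_pos: [432.0, 167.8, 92.9]
tcp_rot: [0.0, 0.082, 0.997, 0.0]
wrist_force: [1.3, 0.2, -0.7]
grip_width: 51.3
grasp_force: 0.0
```

Request:
send_rows:
  increments: [0.6,0,0,0,0,0,-7,0.6,0,0,0,0,0,-7,0.6,0,0,0,0,0,-7,0.6,0,0,0,0,0,-7,0.6,0,0,0,0,0,-7,0.6,0,0,0,0,0,-7,0.6,0,0,0,0,0,-7,0.6,0,0,0,0,0,-7]

```text
t: 25.6
tool_pos: [432.0, 167.8, 92.9]
tcp_rot: [0.0, -0.395, 0.919, 0.0]
wrist_force: [-0.3, 0.9, 0.0]
grip_width: 51.1
grasp_force: 0.0
```

Request:
send_rows:
  increments: [0.6,0,0,0,0,0,-7,0.6,0,0,0,0,0,-7,0.6,0,0,0,0,0,-7,0.6,0,0,0,0,0,-7,0.6,0,0,0,0,0,-7,0.6,0,0,0,0,0,-7,0.6,0,0,0,0,0,-7,0.6,0,0,0,0,0,-7]

```text
t: 26.27
tool_pos: [432.0, 167.8, 92.9]
tcp_rot: [-0.0, 0.78, -0.625, -0.0]
wrist_force: [0.1, -0.3, -0.9]
grip_width: 51.1
grasp_force: 0.0
```

Request:
send_rows:
  increments: [0.6,0,0,0,0,0,-7,0.6,0,0,0,0,0,-7,0.6,0,0,0,0,0,-7,0.6,0,0,0,0,0,-7,0.6,0,0,0,0,0,-7,0.6,0,0,0,0,0,-7,0.6,0,0,0,0,0,-6,0.6,0,0,0,0,0,0]

```text
t: 26.93
tool_pos: [432.0, 167.8, 92.9]
tcp_rot: [-0.0, 0.967, -0.255, 0.0]
wrist_force: [-0.0, 0.4, 0.2]
grip_width: 51.2
grasp_force: 0.0
```

```bash
python3 st.py 1
```

```text
26.93 q6 0.246 [432.  167.8  92.9] yaw 330.4 F [-0.   0.4  0.2] Tz [0.04] e6 [1.518] 51.2 0.0
```

Request:
send_rows:
  increments: [0.6,-0.2,0.9,0,0,0,-1.9,0.4,0,0,0,0,0,0,0.3,0,0,0,0,0,0,0.2,0,0,0,0,0,0,0.1,0,0,0,0,0,0,0,0,0,0,0,0,0,0,0,0,0,0,0,0,0,0,0,0,0,0,0]

```text
t: 27.6
tool_pos: [431.4, 167.2, 93.0]
tcp_rot: [-0.0, 0.97, -0.241, 0.0]
wrist_force: [-0.2, -0.3, -0.3]
grip_width: 9.3
grasp_force: 58.9
```

```bash
python3 st.py 2
```

```text
27.65 q6 0.275 [431.4 167.2  93. ] yaw 332.1 F [ 0.1  0.3 -0.4] Tz [-0.035  0.002] e6 [-0.028 -0.025] 9.5 58.9
```

Request:
send_rows:
  increments: [0,0,0,0,0,0,2,0,0,0,0.1,0,0,5,0,0,0,0.1,0,0,5,0,0,0,0.1,0,0,4,0,0,0,0.1,0,0,2,0,0,0,0,0,0,0,0,0,0,0,0,0,0,0,0,0,0,0,0,0]

```text
t: 28.32
tool_pos: [431.4, 167.1, 92.8]
tcp_rot: [-0.0, 0.921, -0.389, 0.0]
wrist_force: [-1.3, 0.6, 2.9]
grip_width: 9.1
grasp_force: 59.3
```

```bash
python3 st.py 4
```

```text
28.47 q6 -0.038 [431.4 167.2  92.8] yaw 314.1 F [-1.4  1.   3.3] Tz [0.055 0.002 0.106 0.057] e6 [-0.056 -0.05  -0.054 -0.06 ] 9.0 59.4
```

Request:
send_rows:
  increments: [0,0,0,0,0,0,2,0,0,0,0.1,0,0,4,0,0,0,0.1,0,0,4,0,0,0,0.1,0,0,4,0,0,0,0,0,0,2,0,0,0,0,0,0,0,0,0,0,0,0,0,0,0,0,0,0,0,0,0]

```text
t: 29.13
tool_pos: [431.4, 167.1, 92.6]
tcp_rot: [-0.0, 0.858, -0.513, 0.0]
wrist_force: [-2.8, 1.5, 5.7]
grip_width: 9.1
grasp_force: 59.8
```

```bash
python3 st.py 4
```

```text
29.28 q6 -0.316 [431.4 167.2  92.6] yaw 298.2 F [-2.5  1.2  5.4] Tz [0.185 0.159 0.176 0.149] e6 [-0.153 -0.147 -0.146 -0.146] 9.0 59.8
```

Contact felt (0.17 N m, ≈11 N). A further 5° brings it near 18 N.

Request:
send_rows:
  increments: [0,0,0,-0.3,0,0,1,0,0,0,0,0,0,2,0,0,0,0,0,0,2,0,0,0,0,0,0,0,0,0,0,0,0,0,0,0,0,0,0,0,0,0,0,0,0,0,0,0,0,0,0,0,0,0,0,0]

```text
t: 29.95
tool_pos: [431.3, 167.1, 92.6]
tcp_rot: [-0.0, 0.835, -0.551, -0.0]
wrist_force: [-2.7, 1.8, 5.1]
grip_width: 9.4
grasp_force: 59.6
```

```bash
python3 st.py 5
```

```text
30.15 q6 -0.405 [431.3 167.1  92.6] yaw 293.1 F [-2.4  2.1  4.5] Tz [0.19  0.261 0.251 0.268 0.214] e6 [-0.228 -0.234 -0.239 -0.243 -0.246] 9.2 59.6
```

Snug at ≈0.245 N m (≈16 N). Release, then probe which way the lever folds by nudging it with the opened jaws.

Request:
send_rows:
  increments: [0.1,0,0,0,0,0,0,0.2,0,0,0,0,0,0,0.3,0,0,0,0,0,0,0.3,0,0,0,0,0,0,0.3,0,0,-8,0,0,0,0.3,0,0,-7,0,0,0,0.3,0,0,0,0,0,0,0.3,0,0,0,0,0,0]

```text
t: 30.82
tool_pos: [431.6, 167.3, 108.4]
tcp_rot: [-0.001, 0.834, -0.551, 0.0]
wrist_force: [0.1, -0.0, 0.1]
grip_width: 25.4
grasp_force: 0.0
```

Request:
send_rows:
  increments: [0.3,0,2,0,0,0,0,0.3,0,2,0,0,0,0,0.3,0,2,0,0,0,0,0.3,0,2,0,0,0,0,0.3,0,2,0,0,0,0,0.3,0,2,0,0,0,0,0.3,0,0,0,0,0,0,0.3,0,0,0,0,0,0]

```text
t: 31.48
tool_pos: [420.3, 162.3, 107.6]
tcp_rot: [-0.0, 0.834, -0.551, 0.0]
wrist_force: [1.8, 0.4, -1.1]
grip_width: 25.5
grasp_force: 1.2
```

```bash
python3 st.py 3
```

```text
31.58 q6 -0.417 [420.3 162.3 107.6] yaw 293.1 F [ 2.4  0.8 -1. ] Tz [-0.     0.041  0.015] e6 [-0.015 -0.01  -0.008] 25.6 1.2
```

Request:
send_rows:
  increments: [0.3,0,1,0,0,0,0,0.3,0,1,0,0,0,0,0.3,0,1,0,0,0,0,0.3,0,1,0,0,0,0,0.3,0,1,0,0,0,0,0.3,0,0,0,0,0,0,0.3,0,0,0,0,0,0,0.3,0,0,0,0,0,0]

```text
t: 32.25
tool_pos: [415.5, 160.3, 107.5]
tcp_rot: [0.0, 0.834, -0.551, -0.0]
wrist_force: [2.8, 1.0, -1.1]
grip_width: 25.4
grasp_force: 1.2
```

```bash
python3 st.py 3
```

```text
32.35 q6 -0.422 [415.6 160.3 107.5] yaw 293.1 F [ 2.8  0.5 -1.1] Tz [ 0.001  0.048 -0.022] e6 [-0.002 -0.002 -0.001] 25.4 1.2
```

Request:
send_rows:
  increments: [0.3,0,2,0,0,0,0,0.3,0,2,0,0,0,0,0.3,0,2,0,0,0,0,0.3,0,2,0,0,0,0,0.3,0,2,0,0,0,0,0.3,0,0,0,0,0,0,0.3,0,0,0,0,0,0,0.3,0,0,0,0,0,0]

```text
t: 33.02
tool_pos: [406.3, 156.4, 107.6]
tcp_rot: [-0.0, 0.834, -0.551, -0.0]
wrist_force: [1.8, 1.5, 0.4]
grip_width: 25.7
grasp_force: 1.0
```

```bash
python3 st.py 3
```

```text
33.12 q6 -0.432 [406.4 156.4 107.6] yaw 293.1 F [1.3 1.1 0.8] Tz [ 0.023  0.028 -0.012] e6 [-0.012 -0.011 -0.011] 25.2 0.9
```

Pushing towards tool +y folds the lever freely (2–3 N). Follow its arc down.

Request:
send_rows:
  increments: [0.3,0,4,1.6,0,0,0,0.3,0,4,1.7,0,0,0,0.3,0,3.7,2.2,0,0,0,0.3,0,3.7,2.4,0,0,0,0.3,0,3.3,2.8,0,0,0,0.3,0,3.2,3.1,0,0,0,0.3,0,0,0,0,0,0,0.3,0,0,0,0,0,0]

```text
t: 33.78
tool_pos: [385.6, 147.5, 93.2]
tcp_rot: [0.001, 0.834, -0.551, -0.0]
wrist_force: [1.1, 0.9, 0.3]
grip_width: 25.3
grasp_force: 0.3
```

```bash
python3 st.py 3
```

```text
33.88 q6 -0.457 [385.7 147.5  93.2] yaw 293.1 F [0.7 0.  0.2] Tz [-0.007  0.002 -0.017] e6 [-0.014 -0.002  0.001] 25.6 0.1
```

Request:
send_rows:
  increments: [0.3,0,2.7,3.4,0,0,0,0.3,0,2.7,3.5,0,0,0,0.3,0,2,3.8,0,0,0,0.3,0,2,3.9,0,0,0,0.3,0,1.3,4,0,0,0,0.3,0,0,0,0,0,0,0.3,0,0,0,0,0,0,0.3,0,0,0,0,0,0]

```text
t: 34.55
tool_pos: [375.8, 143.4, 74.4]
tcp_rot: [0.001, 0.834, -0.551, -0.001]
wrist_force: [0.4, -0.2, -0.2]
grip_width: 25.6
grasp_force: 0.0
```

```bash
python3 st.py 3
```

```text
34.65 q6 -0.471 [376.  143.5  74.5] yaw 293.1 F [ 0.5 -0.   0.2] Tz [-0.021  0.023 -0.014] e6 [-0.  0.  0.] 25.6 0.0
```

Contact was lost: with the jaws partly open the tips sit further back, so the finger has probably slipped over the lever's end. I go back behind it with the gripper shut and feel for the lever again.

Request:
send_rows:
  increments: [0.3,0,0,-20,0,0,0,0.3,0,0,-25,0,0,0,0.3,0,0,-20,0,0,0,0.1,0,-18,0,0,0,0,0,0,-18,0,0,0,0,0,0,-18,0,0,0,0,0,0,-18,0,0,0,0,0,0,-18,0,0,0,0]

```text
t: 35.32
tool_pos: [459.8, 179.2, 139.6]
tcp_rot: [0.0, 0.834, -0.551, -0.0]
wrist_force: [0.1, -0.6, -0.4]
grip_width: -0.4
grasp_force: 0.0
```

Request:
send_rows:
  increments: [0,0,0,10,0,0,0,0,0,0,12,0,0,0,0,0,0,10,0,0,0,0,0,4,0,0,0,0,0,0,4,0,0,0,0,0,0,4,0,0,0,0,0,0,0,0,0,0,0,0,0,0,0,0,0,0]

```text
t: 35.98
tool_pos: [448.2, 174.4, 109.1]
tcp_rot: [-0.001, 0.835, -0.551, 0.0]
wrist_force: [0.2, 0.0, -0.6]
grip_width: -0.2
grasp_force: 0.0
```

```bash
python3 st.py 3; python3 - <<'E'
from h import *
# lever: grey/bright pixels seen by side & wrist; test of predicted lever end for some fold angles
c=cal('wrist');im=read_camera('wrist');cv2.imwrite('pics/w7.png',im);np.savez('w7.npz',K=c[0],D=c[1],R=c[2],t=c[3])
d=np.array([np.cos(np.radians(203.1)),np.sin(np.radians(203.1))]);n=np.array([-d[1],d[0]])
for th in(0,.4,.8,1.2,1.57):
    r=np.array([45,55,62,68,75]);P=[[*(np.array([431.4,167.2])+d*(k*np.sin(th)-5*np.cos(th))),37+k*np.cos(th)+5*np.sin(th)] for k in r]
    uv=proj(c,P);print(th,[(int(u),int(v),im[int(v),int(u)].tolist() if 0<=v<480 and 0<=u<640 else None) for u,v in uv])
E
```

```text
36.08 q6 -0.388 [448.3 174.4 108.8] yaw 293.1 F [ 0.2 -0.1  0.1] Tz [-0.002 -0.03  -0.013] e6 [-0.014 -0.005 -0.002] 0.2 0.0
0 [(355, 307, [45, 36, 35]), (356, 318, [30, 28, 26]), (358, 327, [29, 26, 26]), (359, 335, [31, 24, 26]), (361, 346, [25, 22, 20])]
0.4 [(393, 305, [153, 157, 157]), (405, 315, [63, 47, 46]), (415, 323, [58, 44, 43]), (424, 330, [57, 45, 44]), (435, 339, [65, 53, 51])]
0.8 [(422, 297, [57, 45, 43]), (441, 303, [60, 46, 46]), (455, 309, [60, 50, 45]), (467, 313, [50, 38, 38]), (483, 319, [30, 22, 23])]
1.2 [(436, 284, [111, 111, 119]), (456, 287, [109, 109, 117]), (470, 289, [46, 45, 47]), (483, 291, [27, 21, 17]), (497, 293, [28, 17, 17])]
1.57 [(436, 272, [110, 110, 118]), (454, 272, [109, 111, 117]), (466, 272, [107, 109, 115]), (476, 272, [27, 18, 17]), (488, 272, [26, 20, 17])]
```

The wrist pixels match a lever lying flat or nearly so: grey out to 62 mm, dark at 68 mm. I press from above near its end to verify.

Request:
send_rows:
  increments: [0,0,0,-15,0,0,0,0,0,10,-10,0,0,0,0,0,18,0,0,0,0,0,0,18,0,0,0,0,0,0,18,0,0,0,0,0,0,0,15,0,0,0,0,0,0,15,0,0,0,0,0,0,15,0,0,0]

```text
t: 36.8
tool_pos: [389.4, 149.4, 88.2]
tcp_rot: [-0.001, 0.834, -0.551, 0.0]
wrist_force: [0.1, 0.2, -0.2]
grip_width: -0.1
grasp_force: 0.0
```

Request:
send_rows:
  increments: [0,0,0,5,0,0,0,0,0,0,4,0,0,0,0,0,0,3,0,0,0,0,0,0,2,0,0,0,0,0,0,0,0,0,0,0,0,0,0,0,0,0,0,0,0,0,0,0,0,0,0,0,0,0,0,0]

```text
t: 37.47
tool_pos: [389.6, 149.3, 74.6]
tcp_rot: [-0.0, 0.834, -0.551, 0.0]
wrist_force: [0.7, 1.1, 1.0]
grip_width: 0.2
grasp_force: 0.5
```

```bash
python3 st.py 3
```

```text
37.57 q6 -0.453 [389.6 149.3  74.5] yaw 293.1 F [0.3 0.4 1.3] Tz [ 0.015 -0.01  -0.103] e6 [-0. -0. -0.] -0.1 0.6
```

Request:
send_rows:
  increments: [0,0,0,1,0,0,0,0,0,0,1,0,0,0,0,0,0,1,0,0,0,0,0,0,1,0,0,0,0,0,0,0,0,0,0,0,0,0,0,0,0,0,0,0,0,0,0,0,0,0,0,0,0,0,0,0]

```text
t: 38.23
tool_pos: [389.3, 149.1, 69.9]
tcp_rot: [0.0, 0.834, -0.551, -0.0]
wrist_force: [-1.5, 0.5, 1.2]
grip_width: 0.1
grasp_force: 0.6
```

```bash
python3 st.py 3
```

```text
38.33 q6 -0.453 [389.3 149.1  69.9] yaw 293.1 F [-1.  -0.5  1. ] Tz [-0.058 -0.046 -0.045] e6 [0.001 0.    0.   ] -0.1 0.4
```

Request:
send_rows:
  increments: [0,0,0,1,0,0,0,0,0,0,1,0,0,0,0,0,0,1,0,0,0,0,0,0,0.7,0,0,0,0,0,0,0,0,0,0,0,0,0,0,0,0,0,0,0,0,0,0,0,0,0,0,0,0,0,0,0]

```text
t: 39.0
tool_pos: [389.3, 149.1, 67.0]
tcp_rot: [0.0, 0.834, -0.551, 0.0]
wrist_force: [-4.2, -1.4, 7.2]
grip_width: -0.2
grasp_force: 3.5
```

```bash
python3 st.py 3
```

```text
39.1 q6 -0.453 [389.3 149.   67. ] yaw 293.1 F [-5.  -0.9  7.3] Tz [ 0.013  0.049 -0.009] e6 [-0.002 -0.002 -0.002] 0.2 3.5
```

Request:
send_rows:
  increments: [0,0,0,0.6,0,0,0,0,0,0,0.6,0,0,0,0,0,0,0,0,0,0,0,0,0,0,0,0,0,0,0,0,0,0,0,0,0,0,0,0,0,0,0,0,0,0,0,0,0,0,0,0,0,0,0,0,0]

```text
t: 39.77
tool_pos: [389.4, 149.0, 66.6]
tcp_rot: [0.0, 0.834, -0.551, 0.0]
wrist_force: [-8.1, -2.2, 11.6]
grip_width: 0.0
grasp_force: 6.3
```

```bash
python3 st.py 3
```

```text
39.87 q6 -0.453 [389.4 149.   66.6] yaw 293.1 F [-8.3 -2.4 12.6] Tz [ 0.021 -0.007 -0.046] e6 [-0.006 -0.006 -0.006] -0.2 6.3
```

Request:
send_rows:
  increments: [0,0,0,-2,0,0,0,0,0,0,-8,0,0,0,0,0,0,-25,0,0,0,0,0,0,-30,0,0,0,0,0,0,-35,0,0,0,0,0,0,-35,0,0,0,0,0,0,-35,0,0,0,0,0,0,0,0,0,0]

```text
t: 40.53
tool_pos: [391.5, 149.7, 243.1]
tcp_rot: [-0.005, 0.834, -0.551, 0.002]
wrist_force: [-0.2, 0.5, 1.0]
grip_width: 0.2
grasp_force: 0.0
```

```bash
python3 st.py 2; python3 - <<'E'
from h import *
c=cal('wrist');im=read_camera('wrist');cv2.imwrite('pics/w8.png',im)
d=np.array([np.cos(np.radians(203.1)),np.sin(np.radians(203.1))]);n=np.array([-d[1],d[0]])
def lum(c,im,P):
    uv=proj(c,P);return [int(im[int(round(v)),int(round(u))].mean()) if 0<=v<480 and 0<=u<640 else -1 for u,v in uv]
A=np.array([431.4,167.2]);cs=cal('side');sd=read_camera('side')
ks=np.arange(46,76,3)
print(ks)
for th in(1.2,1.3,1.4,1.5,1.57):
    P=[[*(A+d*(k*np.sin(th)-5*np.cos(th))),37+k*np.cos(th)+5*np.sin(th)] for k in ks]
    print(th,lum(c,im,P),lum(cs,sd,P))
# across the paddle at s=58 (outside plate), flat
w=np.arange(-21,22,3);P=[[*(A+d*56+n*k),42] for k in w];print(w,lum(c,im,P),lum(cs,sd,P))
E
```

```text
40.58 q6 -0.453 [390.6 149.9 239.4] yaw 293.1 F [-0.6  0.2 -0. ] Tz [0.013 0.003] e6 [ 0. -0.] -0.3 0.0
[46 49 52 55 58 61 64 67 70 73]
1.2 [226, 226, 225, 225, 224, 222, 222, 154, 53, 52] [254, 254, 248, 72, 67, 74, 81, 82, 77, 81]
1.3 [225, 225, 224, 224, 224, 223, 190, 73, 53, 55] [254, 143, 75, 74, 75, 81, 76, 78, 78, 77]
1.4 [225, 224, 224, 224, 223, 219, 114, 50, 55, 55] [252, 200, 216, 219, 113, 99, 76, 81, 80, 85]
1.5 [224, 223, 224, 222, 222, 210, 74, 52, 51, 56] [254, 254, 255, 254, 254, 253, 102, 88, 87, 86]
1.57 [223, 223, 223, 222, 221, 192, 74, 52, 52, 55] [255, 254, 254, 254, 254, 254, 242, 88, 86, 79]
[-21 -18 -15 -12  -9  -6  -3   0   3   6   9  12  15  18  21] [49, 55, 58, 58, 176, 222, 223, 222, 224, 224, 213, 150, 21, 29, 28] [74, 180, 249, 254, 254, 255, 254, 254, 254, 225, 219, 80, 74, 75, 67]
```

Side view ends the flat lever at 64–66 mm, as 1.57 rad predicts, and the press height agrees. Last check: whether the sharpener has shifted since it was set home.

```bash
python3 - <<'E'
from h import *
for n,(r0,r1,c0,c1) in(('side',(272,312,315,340)),('top',(228,262,238,272))):
    a=cv2.imread(f'pics/{n}3.png',0).astype(np.float32);b0=read_camera(n);b=b0.astype(np.uint8);b=cv2.cvtColor(b,cv2.COLOR_BGR2GRAY).astype(np.float32)
    t=a[r0:r1,c0:c1];m=cv2.matchTemplate(b[r0-6:r1+6,c0-6:c1+6],t,cv2.TM_CCOEFF_NORMED);_,v,_,l=cv2.minMaxLoc(m)
    print(n,v,l[0]-6,l[1]-6)
# bystanders: difference beside the mount between first and present side picture
a=cv2.imread('pics/side0.png').astype(int);b=read_camera('side').astype(int)
for nm,(x,y) in dict(mug=(249,395),timer=(320,403),tea=(346,422),salt=(271,256),spice=(256,277),jam=(281,238)).items():
    print(nm,np.abs(a-b)[y-15:y+15,x-12:x+12].mean().round(1))
E
```

```text
side 0.8315860033035278 0 0
top 0.9820331335067749 0 0
mug 2.9
timer 2.4
tea 2.7
salt 3.2
spice 2.6
jam 2.1
```

Nothing has shifted, so I hand in.

```bash
python3 -c "
from plant import *
print(hand_in())"
```

```text
the job is handed in; nothing more can be done
None
```

I handed the job in: the sharpener's foot is home under the washer, the bolt is snug at about 16 N (estimated from the turning moment), and the lever is folded flat; the camera checks showed no shift of the sharpener or of the six bystanders checked (the knife was not).

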